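# Feel for the cooker's hidden notch and spring its lid

### The job

Open the multi-cooker's locked lid: push the lever of its unmarked dial slowly counter-clockwise (seen from above) until you feel the resistance drop away and then the dial come up firm, seated in its hidden notch, and leave it there; then push the orange slide towards the dial, all the way home, so that the lid springs open. The slide is blocked unless the dial is seated in the notch: never force the slide or the dial. Leave the kettle, mug and jar where they stand.

Things in the scene. Friction and masses are not known exactly. Their poses are not given: they have to be found in the camera images.
- cooker: White multi-cooker, fixed, 375 x 320 mm (x, y). Origin: on the counter under the middle of its grey control deck (140 mm deep, top 190 mm up). Its x axis points from deck to lid (away from the robot, yaw up to 0.3 rad), y towards the dial, z up. It reaches from x = -70 to 305 mm; the lid starts at x = 82 mm, its top 34 mm above the deck (40 mm button at its rear: 46 mm).
- dial: Dial on the deck, 60 mm to +y of the cooker's origin, radius 36, 16 mm tall. Origin: on its upright axis at deck height; its x axis points along its lever. Lever directions from the cooker's x axis, counter-clockwise: start 1.31 to 1.75 rad, stops 1.31 and 4.26, unseen notch centre 2.4 to 3.6. It takes about 0.25 N m to turn and stays where left.
- lever_tab (a point): Middle of the black lever's upright tab: 54 mm out from the dial's axis, 22 mm above the deck. Tab: 42 to 66 mm out, 10 mm thick, top 41 mm above the deck. Pushed here the dial resists with 3 to 5 N. From 0.3 rad before the notch's centre this drops to about zero (it does not go in by itself); at the centre it comes up firm, and climbing out takes 15 to 20 N.
- dial_centre (a point): Top centre of the dial, 16 mm above the deck. A push of 7 to 10 N at the tab after the dip seats the dial without forcing it out of the notch. An overshot dial can be pushed back the other way and feels the same. The slide is free only with the dial within about 0.05 rad of the notch's centre; slide home, the dial is locked there.
- slide: Orange upright tab on the deck, 34 x 14 mm (x, y), 28 mm tall. Origin: under its centre at deck height; starts 88 mm to -y of the cooker's origin, slides 16 mm along the cooker's +y (to the dial) against 3 to 5 N, stays where left. With the dial out of its notch it stops dead after 3 to 5 mm. It frees the lid about half-way.
- lid_front (a point): Middle of the lid's front top edge, at cooker x = 90 mm, 34 mm above the deck while shut; its z axis is upright when the lid is shut and tips with it. The lid is hinged at the cooker's far end (210 mm further back) and sprung: once the slide is home it swings up by itself, in about 2 s, to its stop at 1.25 rad. It cannot be opened otherwise.
- kettle: White kettle, 144 mm across, 166 mm tall, with a black lid knob and handle, standing on the counter on the cooker's +y side. Origin: centre of its underside. A bystander.
- mug: Blue mug, 82 mm across, 92 mm tall, on the counter on the cooker's -y side. Origin: centre of its underside. A bystander.
- jar: Amber jar with a wooden cap, 72 mm across, 110 mm tall, on the counter on the cooker's -y side. Origin: centre of its underside. A bystander.

How it is judged:
On the way:
1. the slide is pushed home (y of slide in the frame of cooker above -0.075 m), for 0.1 s.
At the end, for the whole second after the job is handed in: The slide is home (within 3 mm of its stop, dial locked in its notch) and the lid stands open by more than 1.0 rad (y of slide in the frame of cooker above -0.075 m and angle between lid_front's own z axis and vertical above 1 rad); the robot touches nothing.
It fails at once if the slide was forced (over 60 N) (contact force between the fingers and slide above 60 N).
It fails at once if the dial was forced (over 60 N) (contact force between the fingers and dial above 60 N).
It fails at once if the kettle was moved by more than 30 mm or tipped (distance of kettle from where it was at the start of the episode above 0.03 m or angle between kettle's own z axis and vertical above 0.35 rad).
It fails at once if the mug was moved by more than 30 mm or tipped (distance of mug from where it was at the start of the episode above 0.03 m or angle between mug's own z axis and vertical above 0.35 rad).
It fails at once if the jar was moved by more than 30 mm or tipped (distance of jar from where it was at the start of the episode above 0.03 m or angle between jar's own z axis and vertical above 0.35 rad).
It also fails if it takes over 72 s, if anything falls off the work surface, if the arm or the gripper's body presses on something with over 40 N, if the wrist force passes 120 N, or if a joint passes its speed limit or range.

### The arm

A 6-joint arm with a two-finger parallel gripper is mounted at the origin on the work surface. World frame = base frame: x ahead of the robot, y to its left, z up, the work surface at z = 0. Lengths are in m, angles in rad, forces in N, time in s.
With the tool pointing down it reaches from about 0.325 to 0.9 m from the base axis. Payload 3.5 kg.
Tool frame: the origin (TCP) lies midway between the tips of the shut fingers; the grasp point (between the pads) lies 19 mm behind it; z points along the fingers, x is the direction in which the jaws open and shut, and the axes are right-handed (so a half turn about z gives the same grasp; the last joint's range is limited). The gripper opens to 85 mm and grips with 20 to 120 N. Pads are 22 mm wide; open, the fingers measure 114 mm over their backs; the gripper's body (76 mm by 85 mm) begins 54 mm behind the grasp point. The pads swing forward as they close: fully open they stand 13 mm farther back than shut.
Start: joints at [-1.413, 0.276, -0.026, 1.268, 0, 1.467], TCP at [0.161, -0.604, 0.231] pointing down, gripper open.
Joint ranges: [-3.12, 3.12], [-0.85, 1.88], [-1.08, 1.24], [-1.95, 2.15], [-1.57, 1.53], [-3.14, 3.14]. Speed limits (rad/s): [2.57, 2.57, 3.14, 3.14, 3.14, 3.14].

### API

Orientations are given as [roll, pitch, yaw] about the fixed x, y, z axes, in that order (R = Rz(yaw) Ry(pitch) Rx(roll)).
In Python, from workcell import get_obs, optics, ctrl gives the robot as it stands.
- The arm moves only by the tool drive_tool, never from a script. Its argument "plan" is a list of rows, each a list of 3 entries, a list of its own where there are three numbers: the shift along the tool's x, y, z in cm, then the turn, a rotation vector about the tool's x, y, z in degrees, then the opening, from 0 (shut) to 1 (fully open). A call has exactly 10 rows; each row is the pose to reach, as a shift and turn from the pose commanded when the call began, along the tool's axes at that moment; what a row does not reach only later rows make up. A row lasts 1/12 s, in which the tool goes at most 41.7 mm and 7.16 degrees, less where a joint would pass 70% of its speed; a pose out of reach is approached as far as the arm can. A call with a gripper value outside its range is refused whole. The fingers move at their own pace and stop on an object; the grip force is fixed at half the most. Time passes only in rows, so rows that repeat a pose let the fingers close, or fill a call up. It gives the time, the measured TCP pose, the force and the opening at its end, in the units of the state.
- get_obs(): the state, without advancing time (a new reading comes with each control period).
- optics.get_image(name): name is "scene" or "top" or "wrist"; returns the picture (384x512x3 uint8, red, green, blue); there is no depth.
- optics.calibration(name): a dict with "mtx" (3x3 intrinsics, pixels), "T" (4x4, takes a point from camera to world coordinates); the wrist camera has in their place "hand_eye" (4x4, takes a point from camera to tool coordinates, whose origin is the TCP and whose axes are the tool frame's). Camera axes: x right, y down, z forward; pixel columns grow to the right and rows downward; lengths in m; the calibration is good to about 2 mm. A picture is of the moment at which its call begins: read the wrist's pose just before it. calibration takes no time and is no camera call.
- ctrl.job_done(): hands the job in, once; it reports no verdict.
The state is a dict: "time_s": time; "q": joint angles; "dq": joint speeds; "tau": joint torques, N m; "tool_pos": TCP position; "tool_rot": TCP orientation; "wrist_force": force on the tool from outside, world axes, zero at the start; "ft_torque": the same for the moment, N m; "grip_width": finger opening in m.
Only numpy, scipy, OpenCV 4.12 (cv2) and the standard library are available. Lean on these libraries where they do the work, as an engineer would, in place of code of your own. Each camera call takes 0.05 s, during which the arm holds its last target.

## Working session

There is one attempt and no reset: what is moved stays moved. The work goes in short steps, Python scripts to look and compute and a tool call to move; the robot and the scene stay as the last step left them, time stands still between calls to the robot, and variables do not carry over. Pictures are saved under pics/ and viewed, and the job is handed in when it is done.

Besides the shell and the picture viewer there is one more tool, called after "Call:" in YAML: its name, and indented under it one key for each argument. drive_tool: Moves the arm, as the interface text tells. Its arguments: {"type":"object","properties":{"plan":{"type":"array"}},"required":["plan"]}

```bash
mkdir -p pics; ls
python3 - <<'E'
from workcell import get_obs, optics, ctrl
import cv2,numpy as np
print(get_obs())
for n in ("scene","top"):
    im=optics.get_image(n); cv2.imwrite(f"pics/{n}0.png",im[:,:,::-1]); c=optics.calibration(n); print(n,np.round(c["mtx"],1).tolist(),np.round(c["T"],4).tolist())
print(optics.calibration("wrist"))
E
```

```text
pics
{'time_s': 0.0, 'q': array([-1.41340561e+00,  2.77144904e-01, -2.78848724e-02,  1.26800174e+00,
       -1.61835433e-05,  1.46739163e+00]), 'dq': array([ 0.00115779,  0.00047395,  0.0002737 , -0.00085689,  0.00038165,
        0.00024895]), 'tau': array([-1.24949041e-03, -4.45506263e+01,  2.95203424e+01,  1.61050010e-02,
       -1.79080835e-04,  7.11008980e-06]), 'tool_pos': array([ 0.16101579, -0.60309594,  0.23015043]), 'tool_rot': array([-3.14137803e+00,  2.22491689e-03, -1.31000066e+00]), 'wrist_force': array([-1.06850341, -0.31628538,  0.13810481]), 'ft_torque': array([-0.034215  , -0.02558812, -0.02665939]), 'grip_width': 0.08503265036221286}
scene [[413.5, 0.0, 250.5], [0.0, 413.5, 196.4], [0.0, 0.0, 1.0]] [[0.0869, 0.9465, -0.3107, 0.9745], [0.9962, -0.0836, 0.024, -0.0033], [-0.0032, -0.3116, -0.9502, 1.2481], [0.0, 0.0, 0.0, 1.0]]
top [[387.8, 0.0, 252.3], [0.0, 387.8, 183.5], [0.0, 0.0, 1.0]] [[-0.0128, -0.9867, 0.1621, 0.4751], [-0.9999, 0.0122, -0.0048, 0.0157], [0.0027, -0.1622, -0.9868, 1.0683], [0.0, 0.0, 0.0, 1.0]]
{'mtx': array([[333.22570119,   0.        , 253.06240663],
       [  0.        , 333.22570119, 187.45594729],
       [  0.        ,   0.        ,   1.        ]]), 'hand_eye': array([[ 9.99999699e-01,  5.61426437e-04, -5.35393335e-04,
        -6.17283303e-04],
       [-3.75803402e-04,  9.54316018e-01,  2.98798924e-01,
        -7.64251477e-02],
       [ 6.78688051e-04, -2.98798633e-01,  9.54315942e-01,
        -1.41112716e-01],
       [ 0.00000000e+00,  0.00000000e+00,  0.00000000e+00,
         1.00000000e+00]])}
```

View pics/scene0.png

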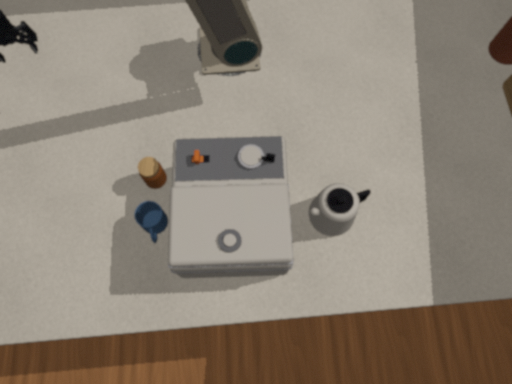

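View pics/top0.png

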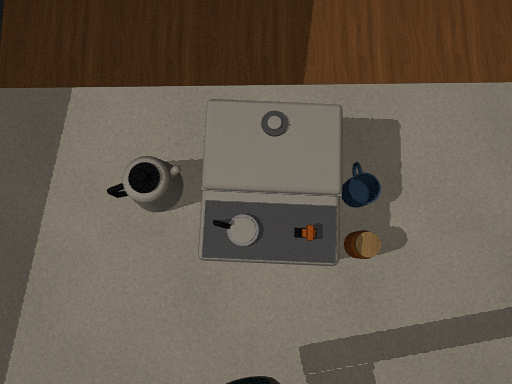

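The cooker sits ahead of the arm: dial at about (243,230) and slide at about (310,232) in the top view. The kettle is to the left, the mug and jar to the right. I'll zoom in.

```bash
cat > h.py <<'E'
import numpy as np, cv2
from workcell import get_obs, optics, ctrl
from scipy.spatial.transform import Rotation as R
def unproj(n,u,v,z,obs=None):
    c=optics.calibration(n); 
    if n=="wrist":
        T=np.eye(4);T[:3,:3]=R.from_euler('xyz',obs["tool_rot"]).as_matrix();T[:3,3]=obs["tool_pos"];T=T@c["hand_eye"]
    else: T=c["T"]
    d=T[:3,:3]@np.linalg.inv(c["mtx"])@[u,v,1.]; s=(z-T[2,3])/d[2]
    return T[:3,3]+s*d
def proj(n,p):
    c=optics.calibration(n);T=np.linalg.inv(c["T"]);q=c["mtx"]@(T[:3,:3]@np.array(p)+T[:3,3]);return q[:2]/q[2]
E
python3 - <<'E'
from h import *
a=cv2.imread("pics/top0.png")[180:280,190:350]; cv2.imwrite("pics/topz.png",cv2.resize(a,None,fx=5,fy=5,interpolation=cv2.INTER_CUBIC))
a=cv2.imread("pics/scene0.png")[120:200,160:300]; cv2.imwrite("pics/scenez.png",cv2.resize(a,None,fx=5,fy=5,interpolation=cv2.INTER_CUBIC))
E
```

```text
(no output)
```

View pics/topz.png

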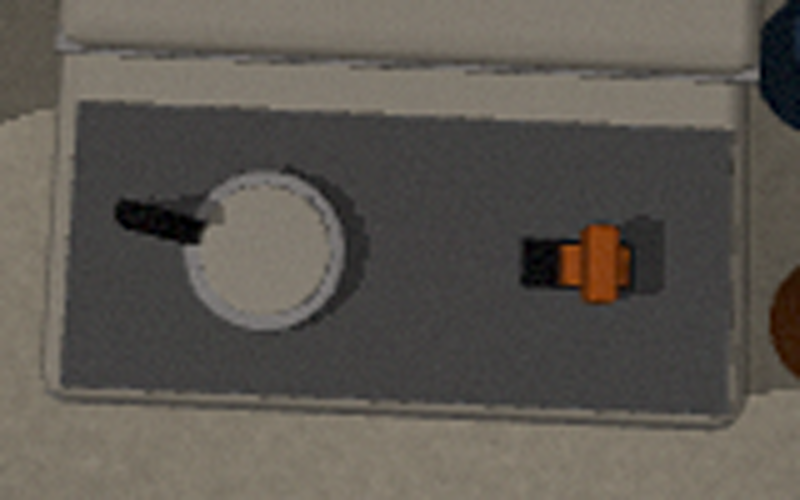

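View pics/scenez.png

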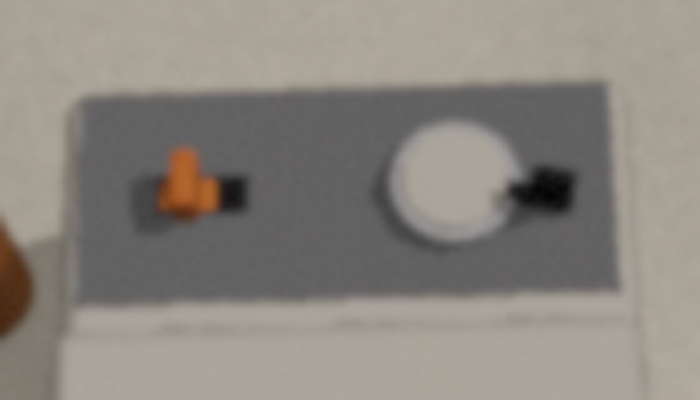

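Run:
```python
from h import *
def t(x,y,z): return unproj("top",(x+.5)/5-.5+190,(y+.5)/5-.5+180,z)
def s(x,y,z): return unproj("scene",(x+.5)/5-.5+160,(y+.5)/5-.5+120,z)
print("dial",t(265,250,.206),s(456,181,.206))
print("slide",t(601,263,.218))
print("tab in/out", t(195,235,.231),t(120,212,.231))
for f,c in((t,[(78,101),(735,130),(62,388),(730,413)]),(s,[(610,85),(80,97),(620,290),(75,302)])):
    P=np.array([f(*k,.19) for k in c]); print(P, P.mean(0))
    for a,b in((1,0),(3,2)):
        d=P[a]-P[b]; print(np.linalg.norm(d),np.arctan2(d[1],d[0]))
    for a,b in((0,2),(1,3)):
        d=P[a]-P[b]; print(np.linalg.norm(d),np.arctan2(d[1],d[0]))
```

```text
dial [0.51386432 0.03435039 0.206     ] [0.51708047 0.03397395 0.206     ]
slide [ 0.50584426 -0.11221242  0.218     ]
tab in/out [0.51952725 0.06383222 0.231     ] [0.52979004 0.09608458 0.231     ]
[[ 0.5831651   0.11932683  0.19      ]
 [ 0.5661623  -0.17964209  0.19      ]
 [ 0.45468262  0.12555429  0.19      ]
 [ 0.43994895 -0.17135039  0.19      ]] [ 0.51098974 -0.02652784  0.19      ]
0.29945202301536594 -1.6276066039824773
0.29727003216621656 -1.6203798718866411
0.1286333182372538 -0.048431433174625026
0.1264854186252367 -0.06560166053707167
[[ 0.45896226  0.12640099  0.19      ]
 [ 0.43991343 -0.17244778  0.19      ]
 [ 0.58252338  0.11819558  0.19      ]
 [ 0.56325151 -0.17895191  0.19      ]] [ 0.51116265 -0.02670078  0.19      ]
0.2994552516523463 -1.6344509048065583
0.2977717846065256 -1.635561856629628
0.12383327737107151 3.0752822964899718
0.12350946113566033 3.088907312409478
```

```bash
cat >> h.py <<'E'
YAW=-0.056; ORG=np.array([.511,-.0265]); DIAL=ORG+.06*np.array([-np.sin(YAW),np.cos(YAW)])
def Rt(yaw): return R.from_euler('xyz',[np.pi,0,yaw])
def rel(pos,yaw,tp,tyaw):
    a=Rt(yaw); s=a.inv().apply(np.array(tp)-pos)*100; r=np.degrees((a.inv()*Rt(tyaw)).as_rotvec())
    return np.round(s,2),np.round(r,1)
def lever(phi,off,z,r=.054): # world lever angle; off= cw tangential offset of TCP
    return np.append(DIAL+r*np.array([np.cos(phi),np.sin(phi)])+off*np.array([np.sin(phi),-np.cos(phi)]),z)
E
python3 - <<'E'
from h import *
p=[.161,-.604,.231]
t=lever(1.31,.031,.30);print(DIAL,t,rel(p,-1.31,t,1.31))
E
```

```text
[0.51435824 0.03340594] [0.55823388 0.07758658 0.3       ] (array([-55.61, -55.95,  -6.9 ]), array([   0. ,    0. , -150.1]))
```

Call:
drive_tool:
  plan:
    - [[-2.8,-2.8,-2],[0,0,-6.5],0]
    - [[-5.6,-5.6,-4],[0,0,-13],0]
    - [[-8.4,-8.4,-6],[0,0,-19.5],0]
    - [[-11.2,-11.2,-6.9],[0,0,-26],0]
    - [[-14,-14,-6.9],[0,0,-32.5],0]
    - [[-16.8,-16.8,-6.9],[0,0,-39],0]
    - [[-19.6,-19.6,-6.9],[0,0,-45.5],0]
    - [[-22.4,-22.4,-6.9],[0,0,-52],0]
    - [[-25.2,-25.2,-6.9],[0,0,-58.5],0]
    - [[-28,-28,-6.9],[0,0,-65],0]

```text
time_s: 0.93
tool_pos: [0.3597, -0.2591, 0.3]
tool_rot: [-3.141, 0.0, -0.17]
wrist_force: [0.3, 0.0, -0.9]
grip_width: -0.0002
```

Run:
```python
from h import *
a=Rt(-1.31); p=np.array([.161,-.604,.231])+a.apply(np.array([-28,-28,-6.9])/100); y=-1.31+np.radians(65)
o=get_obs(); print(p,y,o["tool_pos"],o["tool_rot"],o["time_s"])
print(rel(p,y,lever(1.31,.031,.30),1.31))
```

```text
[ 0.35933378 -0.2612702   0.3       ] -0.17553598620368582 [ 0.35971355 -0.25907066  0.29999565] [-3.14132100e+00  2.01235547e-04 -1.70346196e-01] 0.9333
(array([ 13.67, -36.84,  -0.  ]), array([  0. ,   0. , -85.1]))
```

Call:
drive_tool:
  plan:
    - [[1.35,-3.65,0],[0,0,-7],0]
    - [[2.7,-7.3,0],[0,0,-14],0]
    - [[4.05,-10.95,0],[0,0,-21],0]
    - [[5.4,-14.6,0],[0,0,-28],0]
    - [[6.75,-18.25,0],[0,0,-35],0]
    - [[8.1,-21.9,0],[0,0,-42],0]
    - [[9.45,-25.55,0],[0,0,-49],0]
    - [[10.8,-29.2,0],[0,0,-56],0]
    - [[12.2,-32.9,0],[0,0,-63],0]
    - [[13.7,-36.8,0],[0,0,-70],0]

```text
time_s: 1.77
tool_pos: [0.5587, 0.079, 0.2999]
tool_rot: [-3.141, 0.001, 1.052]
wrist_force: [1.0, -1.0, 0.6]
grip_width: -0.0003
```

Run:
```python
from h import *
o=get_obs(); print(o["tool_pos"],o["tool_rot"],o["time_s"],o["q"])
cv2.imwrite("pics/w1.png",optics.get_image("wrist")[:,:,::-1])
print(rel(o["tool_pos"],o["tool_rot"][2],lever(1.31,.031,.30),1.31))
```

```text
[0.55868258 0.07900722 0.29986692] [-3.14098896e+00  7.45380868e-04  1.05231443e+00] 1.7667 [ 2.60909616e-02  1.41102795e-01 -5.05120433e-02  1.38008400e+00
 -3.24814711e-04  5.44573228e-01]
(array([-0.15,  0.03, -0.01]), array([  0. ,   0. , -14.8]))
```

View pics/w1.png

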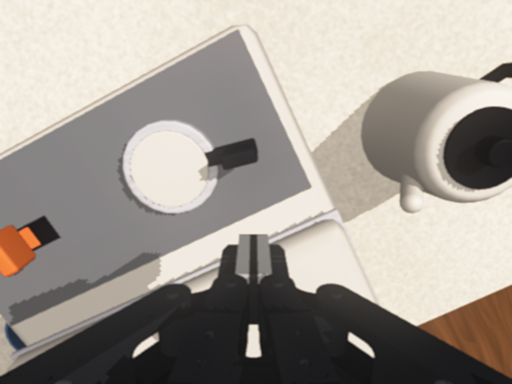

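Run:
```python
from h import *
o=get_obs()
a=cv2.imread("pics/w1.png")[110:230,110:280]; cv2.imwrite("pics/w1z.png",cv2.resize(a,None,fx=4,fy=4,interpolation=cv2.INTER_CUBIC))
d=unproj("wrist",170,167,.206,o);print(d)
for u,v in((205,152),(215,166),(255,139),(257,160)):
    for z in(.206,.231): q=unproj("wrist",u,v,z,o);e=q-np.append(DIAL,0); print(u,v,z,q,np.hypot(e[0],e[1]),np.arctan2(e[1],e[0]))
```

```text
[0.51734323 0.04283948 0.206     ]
205 152 0.206 [0.52031143 0.07062463 0.206     ] 0.03769178532157342 1.4121883185996378
205 152 0.231 [0.51763336 0.07609691 0.231     ] 0.04281640838029671 1.4942293748935984
215 166 0.206 [0.53256855 0.07153884 0.206     ] 0.042257931321703475 1.125270698891401
215 166 0.231 [0.52858295 0.0769136  0.231     ] 0.045773986950663426 1.2548043042295154
255 139 0.206 [0.52958826 0.10622812 0.206     ] 0.07439773341421017 1.364628161401197
255 139 0.231 [0.52592058 0.10790237 0.231     ] 0.07538836566810599 1.4168183043717084
257 160 0.206 [0.54351103 0.1001374  0.206     ] 0.07282150884846803 1.1589171643130025
257 160 0.231 [0.53835813 0.10246139 0.231     ] 0.07310710315644373 1.236310137452601
```

View pics/w1z.png

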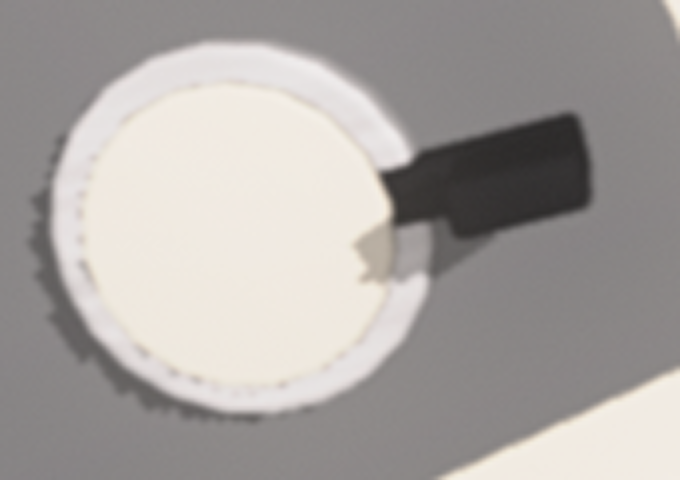

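Run:
```python
from h import *
o=get_obs(); print(o["tool_pos"],o["tool_rot"],o["time_s"])
for u,v in((310,187),(240,30)): print(unproj("wrist",u,v,.19,o))
print(unproj("wrist",170,167,.19,o))
for n in("top","scene","wrist"): cv2.imwrite(f"pics/{n}2.png",optics.get_image(n)[:,:,::-1])
a=cv2.imread("pics/top2.png")[150:280,180:340]; b=cv2.imread("pics/scene2.png")[100:230,180:340]
cv2.imwrite("pics/ts2.png",cv2.resize(np.vstack([a,b]),None,fx=2.3,fy=2.3,interpolation=cv2.INTER_CUBIC))
print(proj("top",o["tool_pos"]),proj("scene",o["tool_pos"]))
```

```text
[0.56266836 0.08483983 0.29923911] [-3.14152957 -0.00631263  1.0615866 ] 1.8167
[0.58623762 0.12457435 0.19      ]
[0.46143666 0.13255691 0.19      ]
[0.51885454 0.03744026 0.19      ]
[216.0221067 203.1820121] [272.60210117 155.74678697]
```

View pics/ts2.png

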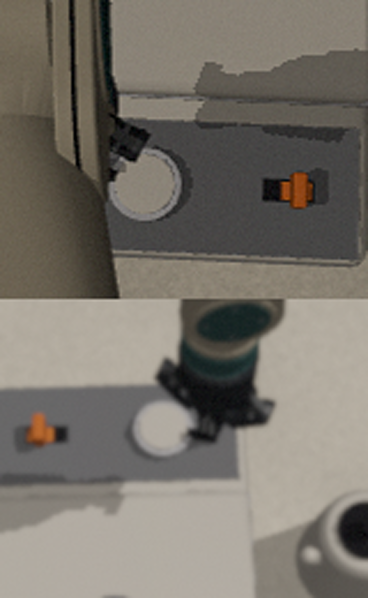

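View pics/wrist2.png

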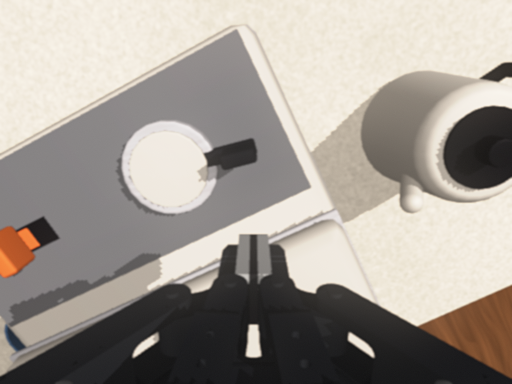

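Call:
drive_tool:
  plan:
    - [[0,0,0],[0,0,-5],0]
    - [[0,0,1],[0,0,-10],0]
    - [[0,0,2],[0,0,-15],0]
    - [[0,0,3],[0,0,-15],0]
    - [[0,0,3],[0,0,-15],0]
    - [[0,0,3],[0,0,-15],0]
    - [[0,0,3],[0,0,-15],0]
    - [[0,0,3],[0,0,-15],0]
    - [[0,0,3],[0,0,-15],0]
    - [[0,0,3],[0,0,-15],0]

```text
time_s: 2.8
tool_pos: [0.5589, 0.0772, 0.2709]
tool_rot: [3.141, -0.0, 1.308]
wrist_force: [0.2, 1.1, 0.8]
grip_width: 0.0001
```

Run:
```python
from h import *
p2=np.array([.35933,-.26127,.3])+Rt(-.17554).apply([.137,-.368,0]); print("cmd",p2-[0,0,.03],1.0462+np.radians(15))
o=get_obs(); print(o["tool_pos"],o["tool_rot"],o["time_s"],o["wrist_force"])
im=optics.get_image("wrist")[:,:,::-1]; cv2.imwrite("pics/w3.png",im)
a=im[60:240,120:320]; cv2.imwrite("pics/w3z.png",cv2.resize(a,None,fx=3,fy=3,interpolation=cv2.INTER_CUBIC))
```

```text
cmd [0.55849211 0.07714905 0.27      ] 1.3079993877991494
[0.5589293  0.07717735 0.27091946] [ 3.14057456e+00 -2.95278505e-04  1.30759079e+00] 2.8 [0.16155883 1.08111163 0.82117114]
```

View pics/w3.png

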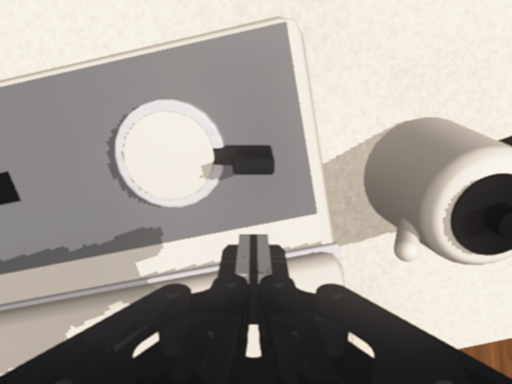

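View pics/w3z.png

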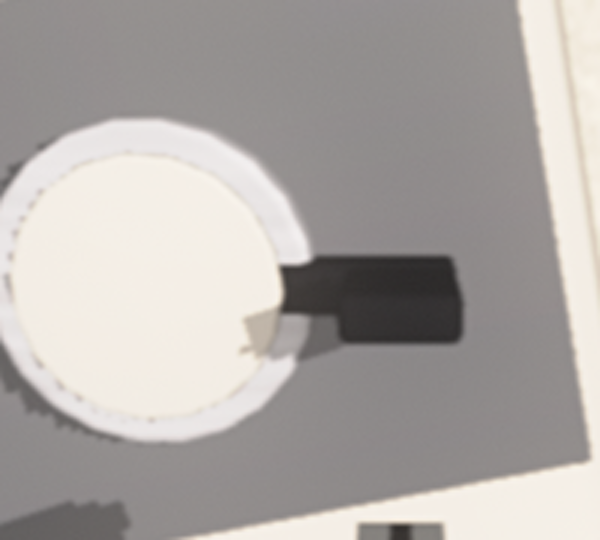

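Run:
```python
from h import *
o={"tool_pos":np.array([.5589,.0772,.2709]),"tool_rot":[np.pi,0,1.3076]}
f=lambda x,y,z:unproj("wrist",(x+.5)/3-.5+120,(y+.5)/3-.5+60,z,o)
d=f(145,287,.206);print("dial",d,DIAL)
T=Rt(1.3076)
for x,y in((345,290),(460,290),(340,342),(462,338),(345,258),(452,258)):
  print(x,y,[np.round(T.inv().apply(f(x,y,z)-np.append(DIAL,z))*1000,1)[:2] for z in(.192,.206,.231)])
```

```text
dial [0.51291159 0.03490941 0.206     ] [0.51435824 0.03340594]
345 290 [array([42.2,  1.8]), array([43. , -1.2]), array([44.4, -6.5])]
460 290 [array([68. ,  1.8]), array([67.1, -1.2]), array([65.6, -6.5])]
340 342 [array([40.9, 13.9]), array([41.7, 10.1]), array([43.3,  3.4])]
462 338 [array([68.6, 13. ]), array([67.7,  9.2]), array([66.1,  2.6])]
345 258 [array([42.3, -5.4]), array([43.1, -7.9]), array([ 44.5, -12.5])]
452 258 [array([66.1, -5.4]), array([65.3, -7.9]), array([ 64. , -12.5])]
```

Call:
drive_tool:
  plan:
    - [[0,0,1.5],[0,0,0],0]
    - [[0,0,3],[0,0,0],0]
    - [[0,0,4.5],[0,0,0],0]
    - [[0,0,5.8],[0,0,0],0]
    - [[0,0,5.8],[0,0,0],0]
    - [[0,-0.3,5.8],[0,0,0],0]
    - [[0,-0.6,5.8],[0,0,0],0]
    - [[0,-0.9,5.8],[0,0,0],0]
    - [[0,-1.2,5.8],[0,0,0],0]
    - [[0,-1.4,5.8],[0,0,0],0]

```text
time_s: 3.68
tool_pos: [0.5451, 0.081, 0.2132]
tool_rot: [3.14, -0.0, 1.308]
wrist_force: [-0.4, 0.4, -0.3]
grip_width: 0.0001
```

```bash
cat >> h.py <<'E'
def arc(dd,n=10,c=(54,16)):
    out=[]
    for k in range(1,n+1):
        d=np.radians(dd*k/n); out.append([[round((c[0]*np.cos(d)+c[1]*np.sin(d)-c[0])/10,2),round((-c[0]*np.sin(d)+c[1]*np.cos(d)-c[1])/10,2),0],[0,0,round(-dd*k/n,1)],0])
    return out
CMD0=(np.array([.55849,.07715,.212])+Rt(1.308).apply([0,-.014,0]),1.308)
def st(arcdeg=0):  # compare with command at arc angle
    o=get_obs(); th=np.radians(arcdeg); 
    p=CMD0[0]; q=p[:2]-DIAL; Rm=np.array([[np.cos(th),-np.sin(th)],[np.sin(th),np.cos(th)]]); c=DIAL+Rm@q
    yaw=o["tool_rot"][2]; T=Rt(CMD0[1]+th)
    print("t",o["time_s"],"yaw",round(yaw,4),"F tool",np.round(T.inv().apply(o["wrist_force"]),2),"err tool mm",np.round(T.inv().apply(o["tool_pos"]-np.append(c,p[2]))*1000,2),"tq",np.round(o["ft_torque"],2))
    e=Rt(yaw).inv().apply(o["tool_pos"]-np.append(DIAL,.19))*1000; print("tcp rel dial in tool",np.round(e,1),"lever phi if contact",round(yaw-(e[1]-16)/54/1,3))
E
python3 - <<'E'
from h import *
st()
for a in (20,12,6): print(a,arc(a))
E
```

```text
t 3.6833 yaw 1.3082 F tool [ 0.27 -0.45  0.34] err tool mm [ 0.25  0.05 -1.25] tq [0.02 0.09 0.03]
tcp rel dial in tool [ 54.   17.3 -23.2] lever phi if contact 1.284
20 [[[np.float64(0.05), np.float64(-0.19), 0], [0, 0, -2.0], 0], [[np.float64(0.1), np.float64(-0.38), 0], [0, 0, -4.0], 0], [[np.float64(0.14), np.float64(-0.57), 0], [0, 0, -6.0], 0], [[np.float64(0.17), np.float64(-0.77), 0], [0, 0, -8.0], 0], [[np.float64(0.2), np.float64(-0.96), 0], [0, 0, -10.0], 0], [[np.float64(0.21), np.float64(-1.16), 0], [0, 0, -12.0], 0], [[np.float64(0.23), np.float64(-1.35), 0], [0, 0, -14.0], 0], [[np.float64(0.23), np.float64(-1.55), 0], [0, 0, -16.0], 0], [[np.float64(0.23), np.float64(-1.75), 0], [0, 0, -18.0], 0], [[np.float64(0.22), np.float64(-1.94), 0], [0, 0, -20.0], 0]]
12 [[[np.float64(0.03), np.float64(-0.11), 0], [0, 0, -1.2], 0], [[np.float64(0.06), np.float64(-0.23), 0], [0, 0, -2.4], 0], [[np.float64(0.09), np.float64(-0.34), 0], [0, 0, -3.6], 0], [[np.float64(0.11), np.float64(-0.46), 0], [0, 0, -4.8], 0], [[np.float64(0.14), np.float64(-0.57), 0], [0, 0, -6.0], 0], [[np.f
[... 210 characters left out ...]
04), 0], [0, 0, -10.8], 0], [[np.float64(0.21), np.float64(-1.16), 0], [0, 0, -12.0], 0]]
6 [[[np.float64(0.02), np.float64(-0.06), 0], [0, 0, -0.6], 0], [[np.float64(0.03), np.float64(-0.11), 0], [0, 0, -1.2], 0], [[np.float64(0.05), np.float64(-0.17), 0], [0, 0, -1.8], 0], [[np.float64(0.06), np.float64(-0.23), 0], [0, 0, -2.4], 0], [[np.float64(0.08), np.float64(-0.28), 0], [0, 0, -3.0], 0], [[np.float64(0.09), np.float64(-0.34), 0], [0, 0, -3.6], 0], [[np.float64(0.1), np.float64(-0.4), 0], [0, 0, -4.2], 0], [[np.float64(0.11), np.float64(-0.46), 0], [0, 0, -4.8], 0], [[np.float64(0.13), np.float64(-0.52), 0], [0, 0, -5.4], 0], [[np.float64(0.14), np.float64(-0.57), 0], [0, 0, -6.0], 0]]
```

Call:
drive_tool:
  plan:
    - [[0.05,-0.19,0],[0,0,-2],0]
    - [[0.1,-0.38,0],[0,0,-4],0]
    - [[0.14,-0.57,0],[0,0,-6],0]
    - [[0.17,-0.77,0],[0,0,-8],0]
    - [[0.2,-0.96,0],[0,0,-10],0]
    - [[0.21,-1.16,0],[0,0,-12],0]
    - [[0.23,-1.35,0],[0,0,-14],0]
    - [[0.23,-1.55,0],[0,0,-16],0]
    - [[0.23,-1.75,0],[0,0,-18],0]
    - [[0.22,-1.94,0],[0,0,-20],0]

```text
time_s: 4.52
tool_pos: [0.5315, 0.0881, 0.2136]
tool_rot: [3.131, 0.001, 1.658]
wrist_force: [8.9, 0.5, -6.7]
grip_width: -0.0001
```

```bash
python3 -c "
from h import *
st(20)"
```

```text
t 4.5167 yaw 1.6583 F tool [-0.26  8.94  6.67] err tool mm [-0.73  4.57 -1.56] tq [ 0.17 -2.07 -0.04]
tcp rel dial in tool [ 53.   21.9 -23.6] lever phi if contact 1.549
```

```bash
python3 -c "
from h import *
im=optics.get_image('wrist')[:,:,::-1]; cv2.imwrite('pics/w4.png',im); st(20)"
```

```text
t 4.5667 yaw 1.6598 F tool [0.41 7.42 3.6 ] err tool mm [-0.57  3.92 -1.49] tq [ 0.04 -1.42 -0.03]
tcp rel dial in tool [ 53.1  21.3 -23.5] lever phi if contact 1.561
```

View pics/w4.png

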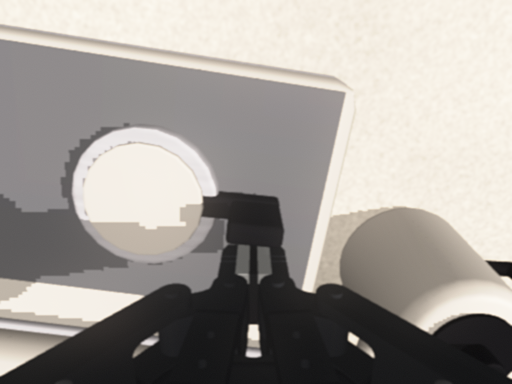

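Call:
drive_tool:
  plan:
    - [[0.05,-0.19,0],[0,0,-2],0]
    - [[0.1,-0.38,0],[0,0,-4],0]
    - [[0.14,-0.57,0],[0,0,-6],0]
    - [[0.17,-0.77,0],[0,0,-8],0]
    - [[0.2,-0.96,0],[0,0,-10],0]
    - [[0.21,-1.16,0],[0,0,-12],0]
    - [[0.23,-1.35,0],[0,0,-14],0]
    - [[0.23,-1.55,0],[0,0,-16],0]
    - [[0.23,-1.75,0],[0,0,-18],0]
    - [[0.22,-1.94,0],[0,0,-20],0]

```text
time_s: 5.4
tool_pos: [0.5114, 0.0905, 0.2135]
tool_rot: [3.131, -0.001, 2.008]
wrist_force: [8.6, 6.0, -4.9]
grip_width: -0.0003
```

```bash
python3 -c "
from h import *
st(40)
print(str(arc(10)).replace('np.float64',''))"
```

```text
t 5.4 yaw 2.0084 F tool [ 1.79 10.34  4.87] err tool mm [-0.7   4.19 -1.53] tq [ 1.22 -1.75 -0.05]
tcp rel dial in tool [ 53.   21.6 -23.5] lever phi if contact 1.905
[[[(0.03), (-0.09), 0], [0, 0, -1.0], 0], [[(0.05), (-0.19), 0], [0, 0, -2.0], 0], [[(0.08), (-0.28), 0], [0, 0, -3.0], 0], [[(0.1), (-0.38), 0], [0, 0, -4.0], 0], [[(0.12), (-0.48), 0], [0, 0, -5.0], 0], [[(0.14), (-0.57), 0], [0, 0, -6.0], 0], [[(0.15), (-0.67), 0], [0, 0, -7.0], 0], [[(0.17), (-0.77), 0], [0, 0, -8.0], 0], [[(0.18), (-0.86), 0], [0, 0, -9.0], 0], [[(0.2), (-0.96), 0], [0, 0, -10.0], 0]]
```

Call:
drive_tool:
  plan:
    - [[0.03,-0.09,0],[0,0,-1],0]
    - [[0.05,-0.19,0],[0,0,-2],0]
    - [[0.08,-0.28,0],[0,0,-3],0]
    - [[0.1,-0.38,0],[0,0,-4],0]
    - [[0.12,-0.48,0],[0,0,-5],0]
    - [[0.14,-0.57,0],[0,0,-6],0]
    - [[0.15,-0.67,0],[0,0,-7],0]
    - [[0.17,-0.77,0],[0,0,-8],0]
    - [[0.18,-0.86,0],[0,0,-9],0]
    - [[0.2,-0.96,0],[0,0,-10],0]

```text
time_s: 6.23
tool_pos: [0.5011, 0.0889, 0.2135]
tool_rot: [3.131, -0.001, 2.183]
wrist_force: [6.2, 6.8, -3.0]
grip_width: 0.0001
```

```bash
python3 -c "
from h import *
st(50)"
```

```text
t 6.2333 yaw 2.1826 F tool [2.04 9.02 2.96] err tool mm [-0.63  3.69 -1.49] tq [ 1.46 -1.4  -0.07]
tcp rel dial in tool [ 53.   21.  -23.5] lever phi if contact 2.089
```

Call:
drive_tool:
  plan:
    - [[0.03,-0.09,0],[0,0,-1],0]
    - [[0.05,-0.19,0],[0,0,-2],0]
    - [[0.08,-0.28,0],[0,0,-3],0]
    - [[0.1,-0.38,0],[0,0,-4],0]
    - [[0.12,-0.48,0],[0,0,-5],0]
    - [[0.14,-0.57,0],[0,0,-6],0]
    - [[0.15,-0.67,0],[0,0,-7],0]
    - [[0.17,-0.77,0],[0,0,-8],0]
    - [[0.18,-0.86,0],[0,0,-9],0]
    - [[0.2,-0.96,0],[0,0,-10],0]

```text
time_s: 7.07
tool_pos: [0.4914, 0.0855, 0.2134]
tool_rot: [3.132, -0.001, 2.357]
wrist_force: [4.8, 8.4, -3.0]
grip_width: -0.0
```

```bash
python3 -c "
from h import *
st(60)
im=optics.get_image('wrist')[:,:,::-1]; cv2.imwrite('pics/w5.png',im);st(60)"
```

```text
t 7.0667 yaw 2.3573 F tool [2.56 9.31 3.02] err tool mm [-0.56  3.28 -1.41] tq [ 1.79 -1.07 -0.1 ]
tcp rel dial in tool [ 53.1  20.6 -23.4] lever phi if contact 2.271
t 7.1167 yaw 2.358 F tool [3.13 7.77 2.19] err tool mm [-0.46  2.94 -1.38] tq [ 1.53 -0.8  -0.06]
tcp rel dial in tool [ 53.2  20.3 -23.4] lever phi if contact 2.278
```

View pics/w5.png

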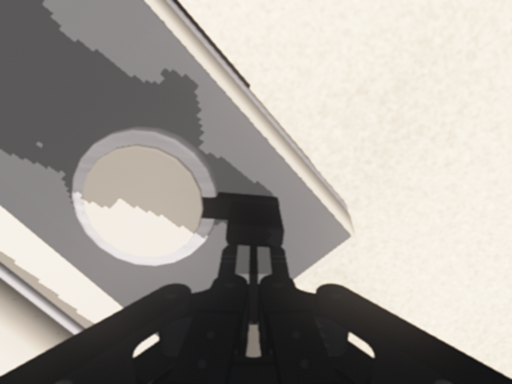

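Call:
drive_tool:
  plan:
    - [[0.03,-0.09,0],[0,0,-1],0]
    - [[0.05,-0.19,0],[0,0,-2],0]
    - [[0.08,-0.28,0],[0,0,-3],0]
    - [[0.1,-0.38,0],[0,0,-4],0]
    - [[0.12,-0.48,0],[0,0,-5],0]
    - [[0.14,-0.57,0],[0,0,-6],0]
    - [[0.15,-0.67,0],[0,0,-7],0]
    - [[0.17,-0.77,0],[0,0,-8],0]
    - [[0.18,-0.86,0],[0,0,-9],0]
    - [[0.2,-0.96,0],[0,0,-10],0]

```text
time_s: 7.95
tool_pos: [0.4823, 0.0805, 0.2133]
tool_rot: [3.132, -0.001, 2.532]
wrist_force: [2.7, 8.9, -0.6]
grip_width: 0.0001
```

```bash
python3 -c "
from h import *
st(70)"
```

```text
t 7.95 yaw 2.5321 F tool [2.91 8.86 0.59] err tool mm [-0.45  2.88 -1.34] tq [ 1.96 -0.74 -0.11]
tcp rel dial in tool [ 53.2  20.3 -23.3] lever phi if contact 2.453
```

Call:
drive_tool:
  plan:
    - [[0.03,-0.09,0],[0,0,-1],0]
    - [[0.05,-0.19,0],[0,0,-2],0]
    - [[0.08,-0.28,0],[0,0,-3],0]
    - [[0.1,-0.38,0],[0,0,-4],0]
    - [[0.12,-0.48,0],[0,0,-5],0]
    - [[0.14,-0.57,0],[0,0,-6],0]
    - [[0.15,-0.67,0],[0,0,-7],0]
    - [[0.17,-0.77,0],[0,0,-8],0]
    - [[0.18,-0.86,0],[0,0,-9],0]
    - [[0.2,-0.96,0],[0,0,-10],0]

```text
time_s: 8.78
tool_pos: [0.4744, 0.0739, 0.2133]
tool_rot: [3.132, -0.001, 2.707]
wrist_force: [1.3, 9.6, 0.1]
grip_width: -0.0002
```

```bash
python3 -c "
from h import *
st(80)"
```

```text
t 8.7833 yaw 2.7067 F tool [ 2.9   9.26 -0.12] err tool mm [-0.38  2.5  -1.31] tq [ 2.   -0.25 -0.05]
tcp rel dial in tool [ 53.3  19.9 -23.3] lever phi if contact 2.635
```

Call:
drive_tool:
  plan:
    - [[0.03,-0.09,0],[0,0,-1],0]
    - [[0.05,-0.19,0],[0,0,-2],0]
    - [[0.08,-0.28,0],[0,0,-3],0]
    - [[0.1,-0.38,0],[0,0,-4],0]
    - [[0.12,-0.48,0],[0,0,-5],0]
    - [[0.14,-0.57,0],[0,0,-6],0]
    - [[0.15,-0.67,0],[0,0,-7],0]
    - [[0.17,-0.77,0],[0,0,-8],0]
    - [[0.18,-0.86,0],[0,0,-9],0]
    - [[0.2,-0.96,0],[0,0,-10],0]

```text
time_s: 9.62
tool_pos: [0.4674, 0.0638, 0.2129]
tool_rot: [3.139, -0.0, 2.881]
wrist_force: [-1.5, 4.9, 1.6]
grip_width: -0.0
```

```bash
python3 -c "
from h import *
st(90)"
```

```text
t 9.6167 yaw 2.8807 F tool [ 2.71  4.38 -1.59] err tool mm [-0.46 -0.14 -0.95] tq [ 0.92  0.25 -0.04]
tcp rel dial in tool [ 53.2  17.2 -22.9] lever phi if contact 2.858
```

Call:
drive_tool:
  plan:
    - [[0.02,-0.06,0],[0,0,-0.6],0]
    - [[0.03,-0.11,0],[0,0,-1.2],0]
    - [[0.05,-0.17,0],[0,0,-1.8],0]
    - [[0.06,-0.23,0],[0,0,-2.4],0]
    - [[0.08,-0.28,0],[0,0,-3],0]
    - [[0.08,-0.28,0],[0,0,-3],0]
    - [[0.08,-0.28,0],[0,0,-3],0]
    - [[0.08,-0.28,0],[0,0,-3],0]
    - [[0.08,-0.28,0],[0,0,-3],0]
    - [[0.08,-0.28,0],[0,0,-3],0]

```text
time_s: 10.45
tool_pos: [0.4663, 0.0597, 0.2123]
tool_rot: [-3.141, 0.0, 2.931]
wrist_force: [-0.7, 2.4, 1.5]
grip_width: -0.0004
```

```bash
python3 -c "
from h import *
st(93)"
```

```text
t 10.45 yaw 2.931 F tool [ 1.17  2.24 -1.46] err tool mm [-1.19 -1.56 -0.34] tq [ 0.47 -0.   -0.03]
tcp rel dial in tool [ 52.5  15.7 -22.3] lever phi if contact 2.937
```

Call:
drive_tool:
  plan:
    - [[0.02,-0.06,0],[0,0,-0.6],0]
    - [[0.03,-0.11,0],[0,0,-1.2],0]
    - [[0.05,-0.17,0],[0,0,-1.8],0]
    - [[0.06,-0.23,0],[0,0,-2.4],0]
    - [[0.08,-0.28,0],[0,0,-3],0]
    - [[0.08,-0.28,0],[0,0,-3],0]
    - [[0.08,-0.28,0],[0,0,-3],0]
    - [[0.08,-0.28,0],[0,0,-3],0]
    - [[0.08,-0.28,0],[0,0,-3],0]
    - [[0.08,-0.28,0],[0,0,-3],0]

```text
time_s: 11.28
tool_pos: [0.4649, 0.0572, 0.2123]
tool_rot: [-3.141, 0.0, 2.983]
wrist_force: [1.5, 1.0, 0.8]
grip_width: -0.0001
```

```bash
python3 -c "
from h import *
st(96)"
```

```text
t 11.2833 yaw 2.9834 F tool [-1.31  1.24 -0.83] err tool mm [-1.11 -1.58 -0.34] tq [ 0.32 -0.33  0.01]
tcp rel dial in tool [ 52.6  15.7 -22.3] lever phi if contact 2.99
```

Call:
drive_tool:
  plan:
    - [[0.02,-0.06,0],[0,0,-0.6],0]
    - [[0.03,-0.11,0],[0,0,-1.2],0]
    - [[0.05,-0.17,0],[0,0,-1.8],0]
    - [[0.06,-0.23,0],[0,0,-2.4],0]
    - [[0.08,-0.28,0],[0,0,-3],0]
    - [[0.08,-0.28,0],[0,0,-3],0]
    - [[0.08,-0.28,0],[0,0,-3],0]
    - [[0.08,-0.28,0],[0,0,-3],0]
    - [[0.08,-0.28,0],[0,0,-3],0]
    - [[0.08,-0.28,0],[0,0,-3],0]

```text
time_s: 12.12
tool_pos: [0.4639, 0.0561, 0.2124]
tool_rot: [3.138, 0.001, 3.037]
wrist_force: [2.4, 7.1, 0.5]
grip_width: -0.0003
```

```bash
python3 -c "
from h import *
st(99)"
```

```text
t 12.1167 yaw 3.0371 F tool [-1.62  7.28 -0.54] err tool mm [-1.17  0.04 -0.41] tq [ 1.37 -0.63  0.05]
tcp rel dial in tool [ 52.5  17.4 -22.4] lever phi if contact 3.012
```

Call:
drive_tool:
  plan:
    - [[0.01,-0.03,0],[0,0,-0.3],0]
    - [[0.01,-0.05,0],[0,0,-0.5],0]
    - [[0.01,-0.05,0],[0,0,-0.5],0]
    - [[0.01,-0.05,0],[0,0,-0.5],0]
    - [[0.01,-0.05,0],[0,0,-0.5],0]
    - [[0.01,-0.05,0],[0,0,-0.5],0]
    - [[0.01,-0.05,0],[0,0,-0.5],0]
    - [[0.01,-0.05,0],[0,0,-0.5],0]
    - [[0.01,-0.05,0],[0,0,-0.5],0]
    - [[0.01,-0.05,0],[0,0,-0.5],0]

```text
time_s: 12.95
tool_pos: [0.4638, 0.056, 0.2124]
tool_rot: [3.137, 0.001, 3.046]
wrist_force: [3.7, 7.8, -0.3]
grip_width: 0.0002
```

```bash
python3 -c "
from h import *
st(99.5); o=get_obs(); print(o['q'])"
```

```text
t 12.95 yaw 3.0459 F tool [-2.9   8.17  0.28] err tool mm [-1.23  0.34 -0.41] tq [ 1.54 -0.61 -0.04]
tcp rel dial in tool [ 52.5  17.7 -22.4] lever phi if contact 3.015
[-0.02122542  0.00549372 -0.38254144  1.18167034  0.00455727 -1.49636739]
```

Call:
drive_tool:
  plan:
    - [[0,0.5,0],[0,0,0],0]
    - [[0,1.2,0],[0,0,0],0]
    - [[0,1.2,0],[0,0,0],0]
    - [[0,1.2,-1.5],[0,0,0],0]
    - [[0,1.2,-3],[0,0,0],0]
    - [[0,1.2,-5],[0,0,-1],0]
    - [[0,1.2,-5.5],[0,0,-2.3],0]
    - [[0,1.2,-5.5],[0,0,-2.3],0]
    - [[0,1.2,-5.5],[0,0,-2.3],0]
    - [[0,1.2,-5.5],[0,0,-2.3],0]

```text
time_s: 13.78
tool_pos: [0.4636, 0.0661, 0.266]
tool_rot: [-3.141, -0.002, 3.084]
wrist_force: [-0.0, 1.2, 0.0]
grip_width: 0.0
```

```bash
python3 -c "
from h import *
o=get_obs(); print(o['tool_pos'],o['tool_rot'],o['time_s'],o['wrist_force'])
t=np.append(ORG+.118*np.array([np.sin(YAW),-np.cos(YAW)]),.25); print(t,rel(o['tool_pos'],o['tool_rot'][2],t,np.pi+YAW))
im=optics.get_image('wrist')[:,:,::-1]; cv2.imwrite('pics/w6.png',im)"
```

```text
[0.46360604 0.06608458 0.26597525] [-3.14105293e+00 -2.27435857e-03  3.08448153e+00] 13.7833 [-0.03883978  1.2413457   0.01803295]
[ 0.50439545 -0.14431502  0.25      ] (array([ -5.27, -20.77,   1.6 ]), array([-0. ,  0. , -0.1]))
```

View pics/w6.png

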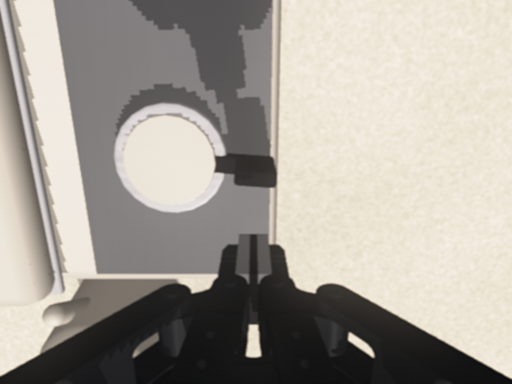

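Call:
drive_tool:
  plan:
    - [[-0.7,-3,0],[0,0,0],0]
    - [[-1.5,-6,0],[0,0,0],0]
    - [[-2.3,-9,0],[0,0,0],0]
    - [[-3,-12,0],[0,0,0],0]
    - [[-3.8,-15,0],[0,0,0],0]
    - [[-4.6,-18,0],[0,0,0],0]
    - [[-5.3,-20.8,0],[0,0,0],0]
    - [[-5.3,-20.8,0],[0,0,0],0]
    - [[-5.3,-20.8,0],[0,0,0],0]
    - [[-5.3,-20.8,0],[0,0,0],0]

```text
time_s: 14.67
tool_pos: [0.5048, -0.144, 0.2663]
tool_rot: [3.14, -0.002, 3.084]
wrist_force: [0.4, 0.1, 1.0]
grip_width: -0.0
```

```bash
python3 -c "
from h import *
o=get_obs(); print(o['tool_pos'],o['tool_rot'],o['time_s'],o['wrist_force'])
e=o['tool_pos'][:2]-ORG; c,s=np.cos(YAW),np.sin(YAW); print('cooker xy',c*e[0]+s*e[1],-s*e[0]+c*e[1])
im=optics.get_image('wrist')[:,:,::-1]; cv2.imwrite('pics/w7.png',im)"
```

```text
[ 0.50479713 -0.14399124  0.26625291] [ 3.14043667e+00 -2.24012416e-03  3.08427310e+00] 14.6667 [0.4109325  0.06357974 1.03015468]
cooker xy 0.0003829272596978699 -0.11765424316093448
```

View pics/w7.png

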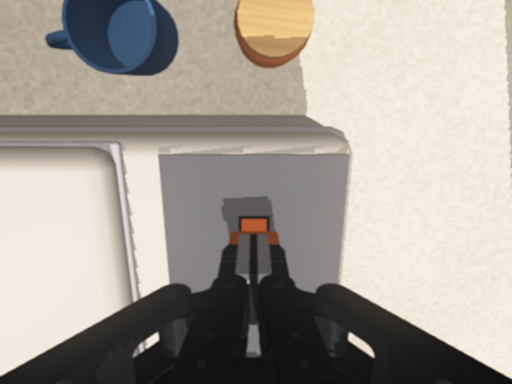

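```bash
python3 -c "
from h import *
o={'tool_pos':np.array([.5048,-.144,.2663]),'tool_rot':[3.1404,-.002,3.0843]}
for u,v,z in((230,240,.218),(278,240,.218),(230,234,.218),(242,220,.192),(268,220,.192),(254,216,.19),(254,232,.192),(160,154,.19),(349,154,.19)):
  q=unproj('wrist',u,v,z,o); e=q[:2]-ORG; c,s=np.cos(YAW),np.sin(YAW); print(u,v,'cooker',np.round([1000*(c*e[0]+s*e[1]),1000*(-s*e[0]+c*e[1])],1))"
```

```text
230 240 cooker [ 14.5 -99.4]
278 240 cooker [-15.6 -99.4]
230 234 cooker [  14.4 -103.6]
242 220 cooker [   7.8 -101.9]
268 220 cooker [ -10.4 -101.9]
254 216 cooker [  -0.6 -104.1]
254 232 cooker [ -0.6 -92.7]
160 154 cooker [  61.6 -148.5]
349 154 cooker [ -63.7 -148.3]
```

Call:
drive_tool:
  plan:
    - [[0,0,1.5],[0,0,0],0]
    - [[0,0,3],[0,0,0],0]
    - [[0,0,4.5],[0,0,0],0]
    - [[0,0,6],[0,0,0],0]
    - [[0,0,6],[0,0,0],0]
    - [[0,0.3,6],[0,0,0],0]
    - [[0,0.6,6],[0,0,0],0]
    - [[0,0.8,6],[0,0,0],0]
    - [[0,0.8,6],[0,0,0],0]
    - [[0,0.8,6],[0,0,0],0]

```text
time_s: 15.55
tool_pos: [0.5067, -0.1364, 0.2083]
tool_rot: [-3.141, 0.002, 3.085]
wrist_force: [0.3, 0.4, -0.6]
grip_width: -0.0005
```

Call:
drive_tool:
  plan:
    - [[0,0.1,0],[0,0,0],0]
    - [[0,0.2,0],[0,0,0],0]
    - [[0,0.3,0],[0,0,0],0]
    - [[0,0.4,0],[0,0,0],0]
    - [[0,0.5,0],[0,0,0],0]
    - [[0,0.6,0],[0,0,0],0]
    - [[0,0.7,0],[0,0,0],0]
    - [[0,0.8,0],[0,0,0],0]
    - [[0,0.9,0],[0,0,0],0]
    - [[0,0.9,0],[0,0,0],0]

```text
time_s: 16.38
tool_pos: [0.5066, -0.1275, 0.2074]
tool_rot: [-3.141, 0.0, 3.085]
wrist_force: [-1.0, -4.3, 0.4]
grip_width: -0.0002
```

```bash
cat >> h.py <<'E'
def ss():
    o=get_obs(); print(o['tool_pos'],o['tool_rot'],o['time_s'],"Ftool",Rt(np.pi+YAW).inv().apply(o['wrist_force']))
    e=o['tool_pos'][:2]-ORG; c,s=np.cos(YAW),np.sin(YAW); print('cooker xy',c*e[0]+s*e[1],-s*e[0]+c*e[1])
E
python3 -c "
from h import *
ss()"
```

```text
[ 0.50655278 -0.1275266   0.20737721] [-3.14129947e+00  3.93149144e-05  3.08467744e+00] 16.3833 Ftool [ 0.71476761 -4.31083769 -0.44668651]
cooker xy 0.001214286861343926 -0.10111714763683874
```

Call:
drive_tool:
  plan:
    - [[0,0.1,0],[0,0,0],0]
    - [[0,0.2,0],[0,0,0],0]
    - [[0,0.3,0],[0,0,0],0]
    - [[0,0.4,0],[0,0,0],0]
    - [[0,0.4,0],[0,0,0],0]
    - [[0,0.4,0],[0,0,0],0]
    - [[0,0.4,0],[0,0,0],0]
    - [[0,0.4,0],[0,0,0],0]
    - [[0,0.4,0],[0,0,0],0]
    - [[0,0.4,0],[0,0,0],0]

```text
time_s: 17.22
tool_pos: [0.5066, -0.1231, 0.2071]
tool_rot: [3.141, -0.0, 3.085]
wrist_force: [-0.1, 0.3, -0.7]
grip_width: -0.0002
```

```bash
python3 -c "
from h import *
ss()"
```

```text
[ 0.50659129 -0.12305001  0.20712764] [ 3.14065165e+00 -4.51819705e-04  3.08490624e+00] 17.2167 Ftool [0.10234542 0.3349133  0.73939523]
cooker xy 0.0010021769510598529 -0.09664541584296556
```

Call:
drive_tool:
  plan:
    - [[0,0.1,0],[0,0,0],0]
    - [[0,0.2,0],[0,0,0],0]
    - [[0,0.3,0],[0,0,0],0]
    - [[0,0.4,0],[0,0,0],0]
    - [[0,0.4,0],[0,0,0],0]
    - [[0,0.5,0],[0,0,0],0]
    - [[0,0.5,0],[0,0,0],0]
    - [[0,0.6,0],[0,0,0],0]
    - [[0,0.6,0],[0,0,0],0]
    - [[0,0.6,0],[0,0,0],0]

```text
time_s: 18.05
tool_pos: [0.507, -0.1173, 0.2072]
tool_rot: [3.141, -0.0, 3.085]
wrist_force: [-1.1, -2.4, -1.5]
grip_width: -0.0
```

```bash
python3 -c "
from h import *
ss()
cv2.imwrite('pics/s8.png',optics.get_image('scene')[:,:,::-1])"
```

```text
[ 0.50695206 -0.11731964  0.20716685] [ 3.14128721e+00 -3.89153103e-04  3.08486104e+00] 18.05 Ftool [ 0.98301879 -2.5002216   1.46963083]
cooker xy 0.0010416496646049721 -0.09090384012758526
```

View pics/s8.png

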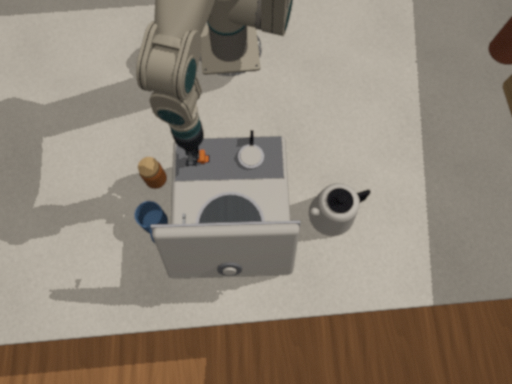

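The lid is swinging open and its front edge is up at row ~230. Next I'll push the slide gently until it stops firm.

Call:
drive_tool:
  plan:
    - [[0,0.05,0],[0,0,0],0]
    - [[0,0.1,0],[0,0,0],0]
    - [[0,0.15,0],[0,0,0],0]
    - [[0,0.2,0],[0,0,0],0]
    - [[0,0.2,0],[0,0,0],0]
    - [[0,0.2,0],[0,0,0],0]
    - [[0,0.2,0],[0,0,0],0]
    - [[0,0.2,0],[0,0,0],0]
    - [[0,0.2,0],[0,0,0],0]
    - [[0,0.2,0],[0,0,0],0]

```text
time_s: 18.93
tool_pos: [0.507, -0.1165, 0.2072]
tool_rot: [-3.139, -0.001, 3.084]
wrist_force: [-1.8, -5.4, -1.7]
grip_width: -0.0002
```

```bash
python3 -c "
from h import *
ss()"
```

```text
[ 0.50702445 -0.11646853  0.2072226 ] [-3.13911561e+00 -5.71265303e-04  3.08420599e+00] 18.9333 Ftool [ 1.46350317 -5.51292074  1.65971485]
cooker xy 0.0010662904916371669 -0.09005000857053272
```

Call:
drive_tool:
  plan:
    - [[0,0.05,0],[0,0,0],0]
    - [[0,0.1,0],[0,0,0],0]
    - [[0,0.15,0],[0,0,0],0]
    - [[0,0.2,0],[0,0,0],0]
    - [[0,0.2,0],[0,0,0],0]
    - [[0,0.2,0],[0,0,0],0]
    - [[0,0.2,0],[0,0,0],0]
    - [[0,0.2,0],[0,0,0],0]
    - [[0,0.2,0],[0,0,0],0]
    - [[0,0.2,0],[0,0,0],0]

```text
time_s: 19.77
tool_pos: [0.507, -0.1164, 0.2073]
tool_rot: [-3.134, -0.001, 3.083]
wrist_force: [-2.8, -10.9, -3.4]
grip_width: 0.0001
```

```bash
python3 -c "
from h import *
ss()"
```

```text
[ 0.50702472 -0.11641943  0.20729116] [-3.13449159e+00 -8.97428065e-04  3.08312348e+00] 19.7667 Ftool [  2.15820681 -11.0774821    3.36144275]
cooker xy 0.0010638065758766932 -0.09000097080672326
```

The slide is firm at its stop: 11 N with no further motion, putting it at y ≈ -72 mm. Backing off and lifting.

Call:
drive_tool:
  plan:
    - [[0,-0.5,0],[0,0,0],0]
    - [[0,-1,0],[0,0,0],0]
    - [[0,-1.5,0],[0,0,0],0]
    - [[0,-1.7,0],[0,0,0],0]
    - [[0,-1.7,-2],[0,0,0],0]
    - [[0,-1.7,-4],[0,0,0],0]
    - [[0,-1.7,-6],[0,0,0],0]
    - [[0,-1.7,-8],[0,0,0],0]
    - [[0,-1.7,-10],[0,0,0],0]
    - [[2,-1.7,-12],[0,0,0],0]

```text
time_s: 20.6
tool_pos: [0.4888, -0.1295, 0.3282]
tool_rot: [3.141, 0.003, 3.086]
wrist_force: [0.4, -1.4, -0.2]
grip_width: -0.0001
```

Call:
drive_tool:
  plan:
    - [[3,0,0],[0,0,0],0]
    - [[6,0,0],[0,0,0],0]
    - [[6,0,0],[0,0,0],0]
    - [[6,0,0],[0,0,0],0]
    - [[6,0,0],[0,0,0],0]
    - [[6,0,0],[0,0,0],0]
    - [[6,0,0],[0,0,0],0]
    - [[6,0,0],[0,0,0],0]
    - [[6,0,0],[0,0,0],0]
    - [[6,0,0],[0,0,0],0]

```text
time_s: 21.43
tool_pos: [0.4269, -0.1259, 0.3271]
tool_rot: [3.141, -0.0, 3.085]
wrist_force: [-0.1, 0.7, 0.2]
grip_width: -0.0003
```

```bash
python3 -c "
from h import *
ss()
a=optics.get_image('top')[:,:,::-1]; b=optics.get_image('scene')[:,:,::-1]
cv2.imwrite('pics/t9.png',cv2.resize(np.vstack([a[60:290,90:400],b[80:300,90:400]]),None,fx=1.3,fy=1.3))"
```

```text
[ 0.42685763 -0.12592121  0.32711565] [ 3.14136443e+00 -3.69381693e-04  3.08499523e+00] 21.4333 Ftool [ 0.12477548  0.7420706  -0.1947384 ]
cooker xy -0.0784457887767073 -0.10397486809110214
```

View pics/t9.png

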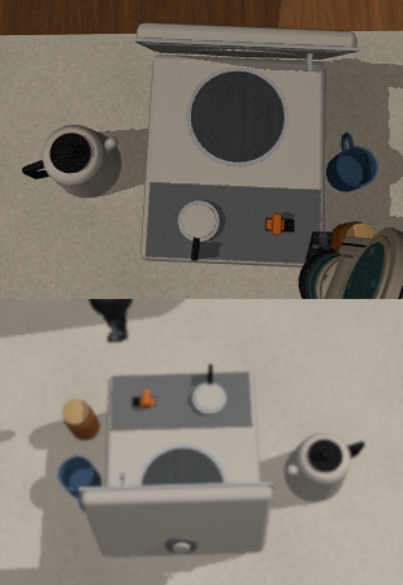

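The lid stands upright and the arm is clear. The slide's orange tab is at crop (277,224), which is top-image pixel (303,232). The kettle, mug and jar are still in place.

```bash
python3 -c "
from h import *
q=unproj('top',277/1.3+90,224/1.3+60,.218); e=q[:2]-ORG; c,s=np.cos(YAW),np.sin(YAW); print('slide cooker y',-s*e[0]+c*e[1])
print(ctrl.job_done())"
```

```text
slide cooker y -0.0712361380532997
the job is handed in; nothing more can be done
None
```

The lid is open, the slide is home and the job is handed in at about 21 s of the 72 s; the hand-in gave no verdict.

- **Dial:** I pushed the lever counter-clockwise with the shut fingers. The resistance dropped away and then came up firm about 3.07 rad from the cooker's x axis. I seated it with about 8 N, and it moved only about 0.2 mm more.
- **Slide:** I pushed it until it stopped dead at about 11 N. The finger position puts it at cooker y of about -72 mm and the top camera at -71 mm; the requirement is above -75 mm.
- **Lid:** The top and scene pictures show it standing open near its stop. I did not measure the angle.
- **Robot and bystanders:** The arm is clear and reads only noise, about 0.7 N. The kettle, mug and jar look unmoved in the pictures, but I did not measure them. The arm partly hides the jar in the top view.

**Disagreement:** While the dial was turning, the force readings were 9 to 10 N, more than the 3 to 5 N the task gives. With the dial slack but the arm still moving it read about 4 N, so part of that looks like a motion effect in the sensor. The readings stayed far below the 60 N limit.

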